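# Pack out and wedge a rack board in the clamp frame

## Task

The oak board in the clamp frame must be pressed tight against the upright post. Take flat spacers from the rack and stand them, fully down on the frame's base, side by side in the gap between the board's free end and the heel block until no further one fits, then push the wedge down between the last spacer and the heel's ramp, sloped face to the ramp, until you feel the board close firmly on the post. Finish holding the wedge in the gripper and still pressing it in - do not let go - and do not knock over the bottle, the stemmed glass or the candle.

Things in the scene. Friction and masses are not known exactly. Their poses are not given: they have to be found in the camera images.
- frame: wooden clamp frame fixed to the table, base plate 160 (own x) x 340 (own y) x 12 (z) mm. Origin: centre of the plate's underside, on the table; its top, the floor on which board, post, heel and spacers stand, is 12 mm higher. Own +y runs from the heel to the upright post.
- upright: fixed upright post block on the frame, 100 x 30 x 60 mm, at the +y end of the frame. Origin: foot of the face that the board must touch (centre of its width, on the frame's floor); this face looks along the frame's -y, the block lies on the +y side.
- heel: fixed wooden heel block, 52 mm wide (own x), 45 deep, 44 high, axes as the frame's; its place along y varies. Origin: foot of its face to the board (looks along +y), mid-width, on the frame's floor. Face upright at y = 0 from z = 0 to 16 mm, then a ramp leaning back 1 mm per 2 mm of height to y = -14 mm at z = 44 mm; block on the -y side. Friction about 0.6.
- board: loose oak board lying flat, 220.4 (own x, along the frame's y) x 130 x 35 mm, about 0.5 kg; slides between two low cleats. Origin: centre of its underside. Own +x points to the post, from which it starts 1 to 3 mm off. With it against the post 12.5 to 26 mm are left up to the heel's upright face: room for one or two spacers; the wedge takes up the remaining 0 to 10 mm.
- board_end (a point): foot of the board's free end (the end toward the heel), centre of its width.
- rack: fixed dark wooden rack on the table, 60 x 124 x 38 mm, holding three spacers (at own y = +40, +14 and -12 mm) and the wedge (at own y = -35.5 mm), all faces parallel to its own axes. Origin: on the table.
- spacer_0: one of three identical light wooden spacers, upright flat plate 45 (own x) x 9 (own y) x 85 (z) mm, about 35 g, foot edges bevelled 1 mm; starts standing in a rack groove 12 mm wide, 30 mm deep, foot 8 mm above the table, free to be gripped across its 45 mm width from above. Origin: centre of its underside, z up.
- spacer_1: one of three identical light wooden spacers, upright flat plate 45 (own x) x 9 (own y) x 85 (z) mm, about 35 g, foot edges bevelled 1 mm; starts standing in a rack groove 12 mm wide, 30 mm deep, foot 8 mm above the table, free to be gripped across its 45 mm width from above. Origin: centre of its underside, z up.
- spacer_2: one of three identical light wooden spacers, upright flat plate 45 (own x) x 9 (own y) x 85 (z) mm, about 35 g, foot edges bevelled 1 mm; starts standing in a rack groove 12 mm wide, 30 mm deep, foot 8 mm above the table, free to be gripped across its 45 mm width from above. Origin: centre of its underside, z up.
- wedge: wooden wedge, 45 mm wide (own x), 80 high, 70 g, tip down in the rack, tip 8 mm above the table. Origin: centre of the 5 mm thick tip, z up. Upright face at y = +2.5 mm; sloped face from y = -2.5 at the tip to -26.5 at z = 48 (the ramp's slope); above it a straight head to z = 80: grip it across the 45 mm. Tight, its tip is 3 to 27 mm above the frame's floor; on the floor: a spacer is missing.
- green_bottle: green wine bottle, 73 mm across, 296 mm high, bystander. Origin: centre of its foot.
- glass_2: stemmed wine glass, 77 mm across, 193 mm high, bystander. Origin: centre of its foot.
- candle: cream pillar candle, 64 mm across, 94 mm high, bystander. Origin: centre of its foot.

How it is judged:
By the outcome, as a careful person would: the job done as asked, in the order asked, and still so for the second after the job is handed in, while the arm keeps its last pose, push and grip.
It also fails if it takes over 67 s, if anything falls off the work surface, if the arm or the gripper's body presses on something with over 40 N, if the wrist force passes 120 N, or if a joint passes its speed limit or range.

## Robot

A 6-joint arm with a two-finger parallel gripper is mounted at the origin on a cart in front of the work surface, level with it; the furniture and walls round the work are solid. World frame = base frame: x ahead of the robot, y to its left, z up, the work surface at z = 0. Lengths are in m, angles in rad, forces in N, time in s.
With the tool pointing down it reaches from about 0.35 to 0.775 m from the base axis. Payload 5.5 kg.
Tool frame: the origin (TCP) lies on the centre line of the jaws, within the pads' length; the fingertips stand 11 mm ahead of it and the grasp point (between the pads) lies 8 mm behind it; z points along the fingers, y is the line along which they close (so a half turn about z gives the same grasp; the last joint's range is limited). The gripper opens to 85 mm and grips with 20 to 120 N. Pads are 22 mm wide; open, the fingers measure 114 mm over their backs; the gripper's body (76 mm by 85 mm) begins 54 mm behind the grasp point. The pads swing forward as they close: fully open they stand 13 mm farther back than shut.
Start: joints at [1.135, 0.313, 0.046, 1.304, 0, 1.431], TCP at [0.168, 0.55, 0.242] pointing down, gripper open.
Joint ranges: [-2.76, 2.76], [-0.86, 1.69], [-1.03, 1.26], [-2.2, 2.34], [-1.47, 1.5], [-3.14, 3.14]. Speed limits (rad/s): [2.57, 2.57, 3.14, 3.14, 3.14, 3.14].

## Interface

Orientations are given as a unit quaternion [w, x, y, z].
In Python, from workcell import get_state, eyes, env gives the robot as it stands.
- The arm moves only by the shell command python3 -m inch 'ROWS' [OPENING] [FORCE]. ROWS is JSON, one flat list of numbers, 4 for each row, row after row: the shift along the tool's x, y, z in cm, then the turn about the tool's z in rad. A call has exactly 5 rows; each row shifts and turns the commanded pose from where the row before left it, along the tool's axes as they then stand; what a row does not reach is not made up. A row lasts 1/12 s, in which the tool goes at most 41.7 mm and 7.16 degrees, less where a joint would pass 70% of its speed; a pose out of reach is approached as far as the arm can. A call is refused whole if a number of a shift passes 4.17 or a number of a turn 0.125, either way. A call with a gripper value outside its range is refused whole. OPENING is the opening, from -1 (shut) to 1 (fully open), set as the call begins (- or left out, the last holds). The fingers move at their own pace and stop on an object; FORCE is the grip in N (left out, the last holds). Time passes only in rows, so rows that do not move let the fingers close, or fill a call up. It gives the time, the measured TCP pose, the force, the opening and the grip force at its end, in the units of the state.
- get_state(): the state, without advancing time (a new reading comes with each control period).
- eyes.read_camera(name): name is "scene" or "side" or "wrist"; returns the picture (384x512x3 uint8, red, green, blue); there is no depth.
- eyes.camera_info(name): a dict with "fovy" (degrees; the focal length in pixels is half the picture's height over the tangent of half this angle, whatever the lens; pixels are square), "cx", "cy" (the principal point, pixels), "xyz" and "orientation" of the camera in the world. Camera axes: x right, y down, z forward; pixel columns grow to the right and rows downward; lengths in m; the calibration is good to about 2 mm. A picture is of the moment at which its call begins: read the wrist's pose just before it. camera_info takes no time and is no camera call; for the wrist camera it gives the pose at the moment of the call.
- env.hand_in(): hands the job in; it is judged then, once.
The state is a dict: "clock": time; "joint_pos": joint angles; "qvel": joint speeds; "tau": joint torques, N m; "tcp_pos": TCP position; "orientation": TCP orientation; "wrist_force": force on the tool from outside, world axes, zero at the start; "ft_torque": the same for the moment, N m; "finger_gap": finger opening in m; "grip_force": force on a finger pad.
Only numpy, scipy, OpenCV 4.12 (cv2) and the standard library are available. Lean on these libraries where they do the work, as an engineer would, in place of code of your own. Each camera call takes 0.05 s, during which the arm holds its last target. There are 200 camera calls.

## Working session

There is one attempt and no reset: what is moved stays moved. The work goes in short steps, Python scripts to look and compute and a shell command to move; the robot and the scene stay as the last step left them, time stands still between calls to the robot, and variables do not carry over. Pictures are saved under pics/ and viewed, at most 10 in all, crops included, and the job is handed in when it is done.

```bash
mkdir -p pics; ls
python3 - <<'E'
from workcell import get_state, eyes, env
import cv2,numpy as np
s=get_state();print({k:np.round(v,3).tolist() for k,v in s.items()})
ims=[]
for n in ["scene","side","wrist"]:
    print(n,eyes.camera_info(n))
    im=eyes.read_camera(n);cv2.imwrite(f"pics/{n}0.png",im[:,:,::-1])
E
```

```text
pics
{'clock': 0.0, 'joint_pos': [1.135, 0.314, 0.045, 1.304, -0.0, 1.431], 'qvel': [-0.0, -0.001, 0.001, -0.001, 0.0, -0.001], 'tau': [-0.001, -48.063, 29.853, 0.019, -0.0, -0.0], 'tcp_pos': [0.167, 0.55, 0.241], 'orientation': [-0.0, 0.147, 0.989, -0.001], 'wrist_force': [-0.709, 0.256, 0.961], 'ft_torque': [0.014, 0.012, 0.016], 'grip_force': 0.0, 'finger_gap': 0.085}
scene {'fovy': 53.84849262154126, 'cx': 260.7893049951504, 'cy': 188.98616426574642, 'xyz': array([-0.18216221, -0.71464234,  0.6044772 ]), 'orientation': array([-0.48410052,  0.77682252, -0.3479176 ,  0.20284673])}
side {'fovy': 45.11555682719238, 'cx': 260.29441065188695, 'cy': 198.22569740639324, 'xyz': array([0.07395531, 1.25686097, 1.07843967]), 'orientation': array([ 0.09306175, -0.174784  ,  0.87828284, -0.43521181])}
wrist {'fovy': 59.4602077685522, 'cx': 252.28272775866782, 'cy': 193.17995234848192, 'xyz': array([0.1052285 , 0.56924063, 0.37336577]), 'orientation': array([0.10565106, 0.79692055, 0.58979745, 0.07677543])}
```

View pics/scene0.png

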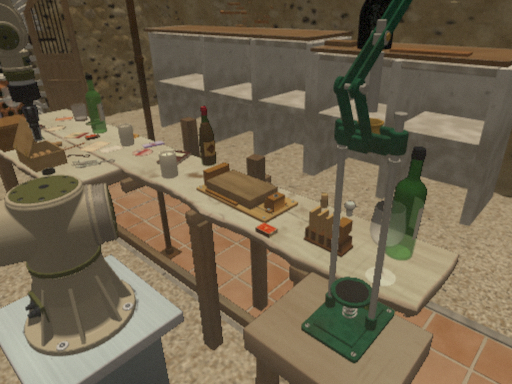

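View pics/side0.png

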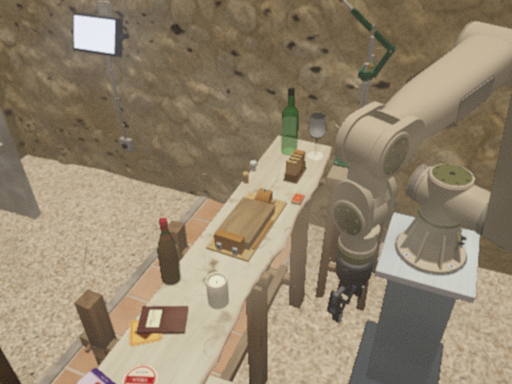

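The scene view shows the frame at about (245,190), the rack at (330,228), the bottle at (405,220), the glass at (388,220) and the candle at (168,165). In the side view the frame is at (245,225) and the rack at (295,165). I'll enlarge both.

Run:
```python
import cv2
a=cv2.imread("pics/scene0.png")[150:262,195:360];b=cv2.imread("pics/side0.png")[140:262,200:340]
cv2.imwrite("pics/sc.png",cv2.resize(a,None,fx=4.8,fy=4.8,interpolation=cv2.INTER_CUBIC))
cv2.imwrite("pics/sd.png",cv2.resize(b,None,fx=4.8,fy=4.8,interpolation=cv2.INTER_CUBIC))
```

```text
(no output)
```

View pics/sc.png

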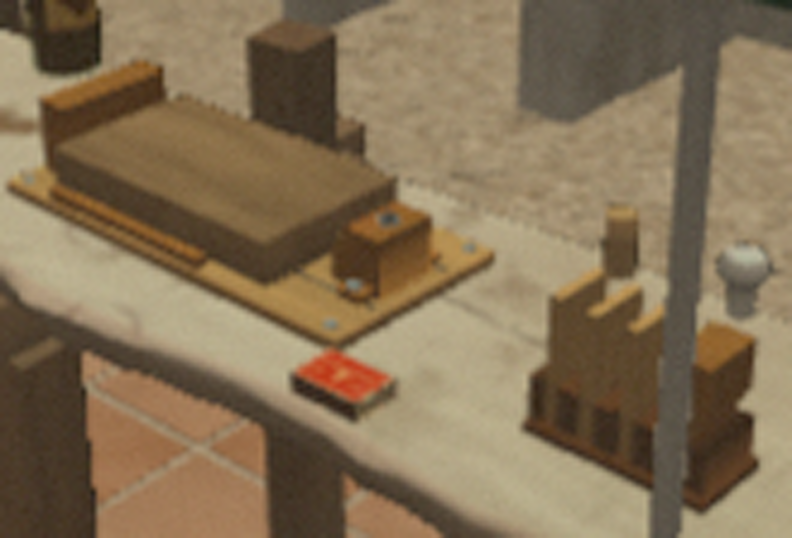

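View pics/sd.png

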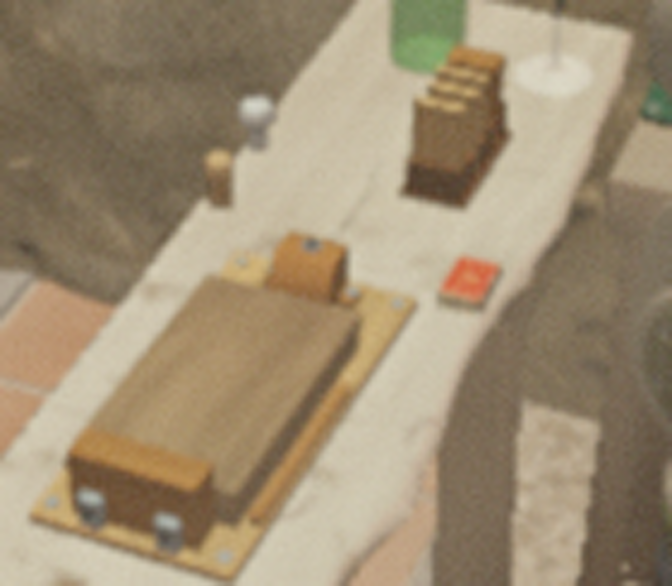

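The enlarged scene view shows the frame's plate corners at crop positions (10,185), (335,337) and (493,252), and three spacers with the wedge nearest the camera. The side view shows the post at lower left and the heel at (310,265). I'll fit the poses now.

```bash
cat > h.py <<'E'
from workcell import get_state, eyes, env
import numpy as np, cv2
from scipy.spatial.transform import Rotation as R
from scipy.optimize import least_squares
def rot(q): return R.from_quat([q[1],q[2],q[3],q[0]])
def proj(ci,P):
    f=192/np.tan(np.radians(ci["fovy"]/2)); c=rot(ci["orientation"]).inv().apply(np.atleast_2d(P)-ci["xyz"])
    return np.c_[ci["cx"]+f*c[:,0]/c[:,2], ci["cy"]+f*c[:,1]/c[:,2]]
def pose(p,L):  # p=x,y,yaw ; L in mm own
    L=np.atleast_2d(L)/1000.; c,s=np.cos(p[2]),np.sin(p[2])
    return np.c_[p[0]+c*L[:,0]-s*L[:,1], p[1]+s*L[:,0]+c*L[:,1], L[:,2]]
def ray(ci,uv,z):
    f=192/np.tan(np.radians(ci["fovy"]/2)); d=rot(ci["orientation"]).apply([(uv[0]-ci["cx"])/f,(uv[1]-ci["cy"])/f,1])
    return ci["xyz"]+d*(z-ci["xyz"][2])/d[2]
def fit(obs,p0):  # obs: list of (ci, Lpts, uv)
    r=lambda p: np.concatenate([(proj(ci,pose(p,L))-uv).ravel() for ci,L,uv in obs])
    s=least_squares(r,p0,loss="soft_l1"); return s.x, r(s.x).reshape(-1,2)
E
python3 - <<'E'
from h import *
S=eyes.camera_info("scene");D=eyes.camera_info("side")
sc=lambda a:(np.array(a)+.5)/4.8-.5+[195,150]
sd=lambda a:(np.array(a)+.5)/4.8-.5+[200,140]
fr,r=fit([(S,[[-80,170,12],[-80,-170,12],[80,-170,12]],sc([[10,184],[336,338],[493,252]])),
 (D,[[-80,170,12],[80,170,12],[-80,-170,12]],sd([[233,573],[32,513],[414,304]]))],[.5,0,0])
print("frame",fr.round(4),r.round(1).tolist())
rk,r=fit([(S,[[-30,62,3],[-30,-62,3],[30,-62,3],[-22.5,44.5,93],[22.5,44.5,93],[-22.5,18.5,93],[22.5,18.5,93]],sc([[525,428],[703,508],[757,463],[553,298],[600,270],[590,315],[640,288]])),
 (D,[[30,62,3],[-30,62,3],[22.5,44.5,93],[-22.5,44.5,93]],sd([[403,192],[465,205],[417,102],[465,109]]))],[.5,-.3,0])
print("rack",rk.round(4),r.round(1).tolist())
print("glass",ray(D,sd([552,76]),0),"bottle",ray(D,sd([428,55]),0),"candle",ray(S,[169,176],0),ray(D,[217,304],0))
print(ray(S,[388,255],0))
E
```

```text
frame [ 0.6156  0.1106 -0.0222] [[-1.8, -1.0], [-0.1, 0.2], [0.7, -1.0], [0.3, 0.4], [-0.8, -0.5], [0.9, -2.0]]
rack [ 0.5685 -0.2559  0.003 ] [[-1.7, -0.2], [-0.3, 0.7], [0.3, -0.2], [0.4, 0.0], [0.2, -0.4], [0.7, -0.3], [-0.2, -1.1], [-0.6, 0.4], [0.4, 0.9], [0.2, -1.4], [0.9, -0.6]]
glass [ 0.5371485  -0.42629178  0.        ] bottle [ 0.65496038 -0.41882481  0.        ] candle [0.54926464 0.45587504 0.        ] [0.55495385 0.47751042 0.        ]
[ 0.62664651 -0.40611956  0.        ]
```

```bash
cat >> h.py <<'E'
def plan(target,yaw,n=None):
    """tool y heading = yaw (world), tool down; prints rows (cm, rad)"""
    s=get_state(); Rm=rot(s["orientation"]).as_matrix(); p=np.array(s["tcp_pos"])
    h=np.arctan2(Rm[1,1],Rm[0,1]); turn=-((yaw-h+np.pi/2)%np.pi-np.pi/2)
    d=Rm.T@(np.array(target)-p)*100
    print("now",p.round(4),"heading",round(h,4),"turn",round(turn,4),"shift in present tool axes cm",d.round(2),"F",np.round(s["wrist_force"],1),"gap",round(s["finger_gap"],4),"t",round(s["clock"],2))
    if n:
        P=p; st=(np.array(target)-p)/n; rows=[]
        for i in range(n):
            rows.append(np.r_[Rm.T@st*100,turn/n].round(3)); Rm=Rm@R.from_rotvec([0,0,turn/n]).as_matrix()
        for r in rows: print(",".join(f"{v:.4g}" for v in r))
E
python3 - <<'E'
from h import *
s=get_state();w=eyes.camera_info("wrist");T=rot(s["orientation"])
print("cam in tool",T.inv().apply(w["xyz"]-s["tcp_pos"]).round(4),(T.inv()*rot(w["orientation"])).as_matrix().round(3).tolist())
plan([.56,.03,.26],-.022,15)
E
```

```text
cam in tool [ 0.0653  0.0004 -0.1319] [[-0.001, -0.966, -0.259], [1.0, -0.001, -0.001], [0.001, -0.259, 0.966]]
now [0.1675 0.5497 0.2416] heading 1.275 turn 1.297 shift in present tool axes cm [-52.7  -38.27  -1.79] F [ 0.5  0.6 -1.1] gap 0.0855 t 0.15
-3.513,-2.552,-0.12,0.086
-3.72,-2.239,-0.12,0.086
-3.9,-1.909,-0.12,0.086
-4.05,-1.565,-0.12,0.086
-4.17,-1.209,-0.12,0.086
-4.259,-0.845,-0.12,0.086
-4.316,-0.474,-0.12,0.086
-4.341,-0.099,-0.12,0.086
-4.333,0.276,-0.12,0.086
-4.293,0.649,-0.12,0.086
-4.221,1.017,-0.12,0.086
-4.117,1.378,-0.12,0.086
-3.983,1.728,-0.12,0.086
-3.819,2.066,-0.12,0.086
-3.626,2.388,-0.12,0.086
```

```bash
python3 -m inch '[-2.7,-2.1,0,0.065,-2.8,-1.9,0,0.065,-2.9,-1.7,0,0.065,-3.0,-1.5,0,0.065,-3.1,-1.3,0,0.065]' 1
python3 -m inch '[-3.1,-1.1,0,0.065,-3.2,-0.9,0,0.065,-3.2,-0.7,0,0.065,-3.2,-0.4,0,0.065,-3.3,-0.2,0,0.065]'
python3 -m inch '[-3.3,0,0,0.065,-3.3,0.2,0,0.065,-3.3,0.4,0,0.065,-3.3,0.7,0,0.065,-3.2,0.9,0,0.065]'
python3 - <<'E'
from h import *
plan([.61,.05,.25],-.022,5)
E
```

```text
clock: 0.57
tcp_pos: [0.2654, 0.4108, 0.242]
orientation: [-0.0, 0.307, 0.952, -0.0]
wrist_force: [2.0, -0.3, 0.3]
finger_gap: 0.0852
grip_force: 0.0
clock: 0.98
tcp_pos: [0.3604, 0.2768, 0.2422]
orientation: [-0.0, 0.457, 0.89, 0.0]
wrist_force: [0.2, -0.1, 0.8]
finger_gap: 0.0855
grip_force: 0.0
clock: 1.4
tcp_pos: [0.4583, 0.1421, 0.2422]
orientation: [-0.0, 0.595, 0.804, 0.0]
wrist_force: [0.1, 0.7, 0.1]
finger_gap: 0.0852
grip_force: 0.0
now [0.4583 0.1421 0.2422] heading 0.2966 turn 0.3186 shift in present tool axes cm [-13.24  11.81  -0.78] F [0.1 0.7 0.1] gap 0.0852 t 1.4
-2.649,2.363,-0.157,0.064
-2.493,2.527,-0.157,0.064
-2.327,2.68,-0.157,0.064
-2.152,2.823,-0.157,0.064
-1.968,2.955,-0.157,0.064
```

```bash
python3 -m inch '[-2.7,2.3,-0.1,0.065,-2.5,2.5,-0.1,0.065,-2.3,2.7,-0.2,0.065,-2.2,2.8,-0.2,0.065,-2.0,2.9,-0.1,0.06]' | head -2
python3 -m inch '[0,0,0,0,0,0,0,0,0,0,0,0,0,0,0,0,0,0,0,0]' | head -2
python3 - <<'E'
from h import *
plan([.61,.05,.25],-.022)
w=eyes.camera_info("wrist");im=eyes.read_camera("wrist")
print(w["xyz"].tolist(),w["orientation"].tolist())
import pickle;pickle.dump((w,im),open("w1.pkl","wb"))
cv2.imwrite("pics/w1.png",cv2.resize(im[:,:,::-1],None,fx=1.5,fy=1.5,interpolation=cv2.INTER_CUBIC))
E
```

```text
clock: 1.82
tcp_pos: [0.6095, 0.0491, 0.2491]
clock: 2.23
tcp_pos: [0.6072, 0.0513, 0.2497]
now [0.6072 0.0513 0.2497] heading -0.0185 turn 0.0035 shift in present tool axes cm [-0.12  0.28 -0.03] F [-0.3  0.9  0.4] gap 0.0855 t 2.23
[0.6088534180755582, 0.11710578033658385, 0.3815843696706733] [0.1310406101751616, 0.9913289156048772, -0.009639221615422583, -0.001557233838696116]
```

View pics/w1.png

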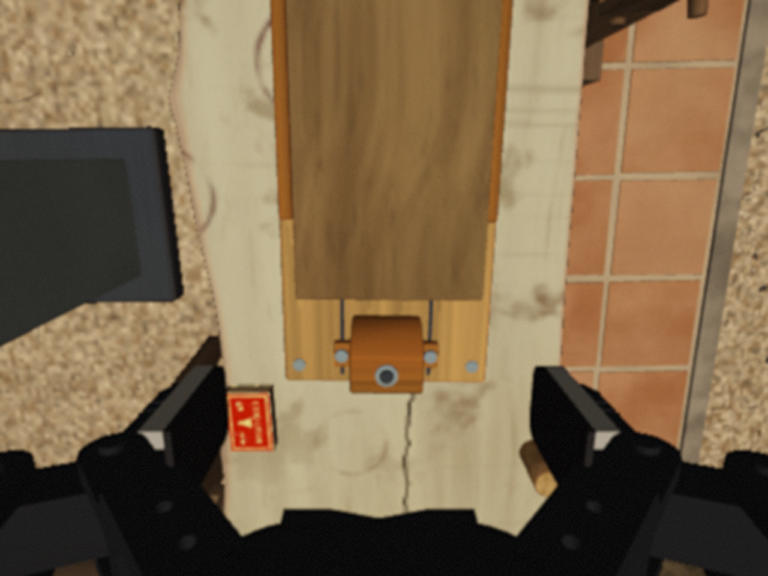

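The wrist view shows the board end along row 299 from (295,299) to (484,299). The heel spans columns 350–423 from row 317 to 392, and the plate's rear corners are at (286,380) and (487,380).

Run:
```python
from h import *
import pickle;w,im=pickle.load(open("w1.pkl","rb"))
q=lambda u,v:((u+.5)/1.5-.5,(v+.5)/1.5-.5)
g=im[190:268,245:270].mean(1).astype(int)
print([(190+i,*g[i]) for i in range(78)])
for n,u,v,z in [("bL",295,299,.047),("bR",484,299,.047),("bL2",287,20,.047),("bR2",501,20,.047),("pL",286,380,.012),("pR",487,380,.012),("hL56",350,392,.056),("hR56",423,392,.056)]: print(n,ray(w,q(u,v),z).round(4))
fr=[.6156,.1106,-.0222]
for d in (-93,-100,-106): print(d,proj(w,pose(fr,[[0,d,12],[0,d,28],[0,d-14,56],[0,d-45,56]]))[:,1].round(1))
```

```text
[(190, np.int64(121), np.int64(90), np.int64(52)), (191, np.int64(121), np.int64(90), np.int64(51)), (192, np.int64(121), np.int64(89), np.int64(51)), (193, np.int64(120), np.int64(89), np.int64(51)), (194, np.int64(121), np.int64(90), np.int64(51)), (195, np.int64(120), np.int64(89), np.int64(51)), (196, np.int64(120), np.int64(89), np.int64(51)), (197, np.int64(120), np.int64(89), np.int64(51)), (198, np.int64(121), np.int64(89), np.int64(51)), (199, np.int64(131), np.int64(96), np.int64(53)), (200, np.int64(149), np.int64(112), np.int64(61)), (201, np.int64(164), np.int64(125), np.int64(67)), (202, np.int64(169), np.int64(128), np.int64(69)), (203, np.int64(168), np.int64(128), np.int64(69)), (204, np.int64(168), np.int64(128), np.int64(69)), (205, np.int64(168), np.int64(128), np.int64(69)), (206, np.int64(169), np.int64(129), np.int64(69)), (207, np.int64(170), np.int64(129), np.int64(70)), (208, np.int64(168), np.int64(127), np.int64(69)), (209, np.int64(146), np.int64(108), np.int64(57)), (210, np.int64(105), np.int64(72), np.int64(36)), (211, np.int64(70), np.int64(41), np.in
[... 2436 characters left out ...]
4(85), np.int64(32)), (261, np.int64(134), np.int64(95), np.int64(54)), (262, np.int64(153), np.int64(132), np.int64(98)), (263, np.int64(181), np.int64(169), np.int64(133)), (264, np.int64(192), np.int64(180), np.int64(144)), (265, np.int64(192), np.int64(179), np.int64(143)), (266, np.int64(191), np.int64(178), np.int64(142)), (267, np.int64(190), np.int64(178), np.int64(142))]
bL [0.549  0.0218 0.047 ]
bR [0.6795 0.0193 0.047 ]
bL2 [0.5551 0.1961 0.047 ]
bR2 [0.6836 0.1935 0.047 ]
pL [ 0.5314 -0.0552  0.012 ]
pR [ 0.6916 -0.0583  0.012 ]
hL56 [ 0.5852 -0.0447  0.056 ]
hR56 [ 0.6368 -0.0457  0.056 ]
-93 [193.1 196.9 217.5 245.5]
-100 [199.  203.1 224.  251.7]
-106 [204.  208.3 229.4 256.9]
```

```bash
python3 -m inch '[-3,-0.4,0,-0.02,-3,-0.4,0,0,-3,-0.5,0,0,-3,-0.5,0,0,-3,-0.5,0,0]' | head -2
python3 -m inch '[-3,-0.5,0,0,-3,-0.5,0,0,-3,-0.5,0,0,-2.8,-0.2,0,0,0,0,0,0]' | head -2
python3 -m inch '[0,0,0,0,0,0,0,0,0,0,0,0,0,0,0,0,0,0,0,0]' | head -2
python3 - <<'E'
from h import *
plan([.568,-.22,.25],0)
w=eyes.camera_info("wrist");im=eyes.read_camera("wrist")
import pickle;pickle.dump((w,im),open("w2.pkl","wb"))
cv2.imwrite("pics/w2.png",cv2.resize(im[60:360,100:420,::-1],None,fx=2,fy=2,interpolation=cv2.INTER_CUBIC))
E
```

```text
clock: 2.7
tcp_pos: [0.5839, -0.0998, 0.25]
clock: 3.12
tcp_pos: [0.5669, -0.2216, 0.2496]
clock: 3.53
tcp_pos: [0.5679, -0.2163, 0.2495]
now [ 0.5679 -0.2163  0.2495] heading 0.0018 turn 0.0018 shift in present tool axes cm [-0.37  0.01 -0.05] F [0.6 0.7 0.2] gap 0.0853 t 3.53
```

View pics/w2.png

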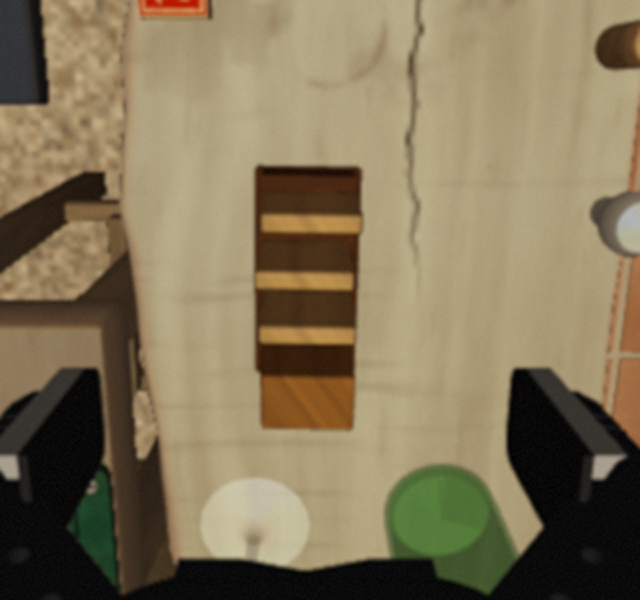

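The wrist view over the rack shows the spacer tops as light bands at rows ~224, 281 and 335, with columns 262–361, 256–353 and 259–355. The wedge top covers columns 262–354 and rows 376–430. The glass (255,520) and bottle (440,510) stand behind them.

Run:
```python
from h import *
import pickle;w,im=pickle.load(open("w2.pkl","rb"))
q=lambda u,v:((u+.5)/2-.5+100,(v+.5)/2-.5+60)
g=im.astype(int).sum(2)
def band(l,r,t,b,z,n):
    # light mask fit
    m=(im[:,:,0]>150)
    u0,v0=q(l-8,t-8);u1,v1=q(r+8,b+8);u0,v0,u1,v1=map(int,(u0,v0,u1,v1))
    print(n,"ctr",ray(w,q((l+r)/2,(t+b)/2),z).round(4),"w",(ray(w,q(r,t),z)-ray(w,q(l,t),z)).round(4)[:2],"d",(ray(w,q(l,b),z)-ray(w,q(l,t),z)).round(4)[1])
band(261,361,214,233,.093,"s0");band(255,353,271,290,.093,"s1");band(258,355,325,344,.093,"s2");band(262,354,376,430,.088,"wedge")
for c in (130+105,130+140): 
    print(c,[(r,int(im[r,c-1:c+2,0].mean())) for r in list(range(163,180))+list(range(192,208))+list(range(219,235))])
print("glass",ray(w,q(255,524),0),"bottle",ray(w,q(440,520),0))
```

```text
s0 ctr [ 0.5707 -0.2084  0.093 ] w [0.0435 0.    ] d -0.0084
s1 ctr [ 0.5676 -0.2344  0.093 ] w [0.0436 0.    ] d -0.0088
s2 ctr [ 0.5688 -0.26    0.093 ] w [0.0441 0.    ] d -0.0092
wedge ctr [ 0.5696 -0.2968  0.088 ] w [0.0435 0.    ] d -0.0283
235 [(163, 69), (164, 69), (165, 74), (166, 97), (167, 139), (168, 168), (169, 176), (170, 175), (171, 174), (172, 173), (173, 172), (174, 167), (175, 143), (176, 101), (177, 80), (178, 77), (179, 73), (192, 70), (193, 71), (194, 77), (195, 108), (196, 150), (197, 178), (198, 184), (199, 182), (200, 180), (201, 179), (202, 174), (203, 155), (204, 114), (205, 79), (206, 69), (207, 69), (219, 70), (220, 70), (221, 71), (222, 91), (223, 128), (224, 161), (225, 178), (226, 180), (227, 177), (228, 174), (229, 172), (230, 158), (231, 124), (232, 74), (233, 51), (234, 51)]
270 [(163, 70), (164, 71), (165, 70), (166, 81), (167, 115), (168, 156), (169, 179), (170, 184), (171, 184), (172, 185), (173, 186), (174, 185), (175, 169), (176, 129), (177, 90), (178, 75), (179, 73), (192, 66), (193, 67), (194, 69), (195, 86), (196, 123), (197, 158), (198, 176), (199, 180), (200, 180), (201, 182), (202, 183), (203, 177), (204, 149), (205, 98), (206, 67), (207, 65), (219, 68), (220, 67), (221, 67), (222, 73), (223, 105), (224, 147), (225, 172), (226, 181), (227, 180), (228, 181), (229, 184), (230, 180), (231, 155), (232, 98), (233, 57), (234, 52)]
glass [ 0.53544777 -0.42747465  0.        ] bottle [ 0.65641013 -0.42433022  0.        ]
```

```bash
python3 -m inch '[-1.5,0.1,1,0.014,-1.5,0,2,0,-1.4,0,3,0,0,0,3,0,0,0,3,0]' | head -2
python3 -m inch '[0,0,1,0,0,0,0,0,0,0,0,0,0,0,0,0,0,0,0,0]' | head -2
python3 - <<'E'
from h import *
plan([.5688,-.260,.07],-.012)
E
```

```text
clock: 4.0
tcp_pos: [0.5682, -0.263, 0.1275]
clock: 4.42
tcp_pos: [0.5697, -0.2623, 0.1216]
now [ 0.5697 -0.2623  0.1216] heading -0.0138 turn -0.0018 shift in present tool axes cm [ 0.24 -0.11  5.16] F [-0.6  0.8 -0.5] gap 0.0853 t 4.42
```

```bash
python3 -m inch '[0.2,-0.1,1.5,0,0,0,1.5,0,0,0,1.2,0,0,0,0.9,0,0,0,0,0]' | head -4
python3 -m inch '[0,0,0,0,0,0,0,0,0,0,0,0,0,0,0,0,0,0,0,0]' -1 40
python3 -m inch '[0,0,0,0,0,0,0,0,0,0,0,0,0,0,0,0,0,0,0,0]'
python3 - <<'E'
from h import *
plan([.5688,-.260,.2],-.022)
E
```

```text
clock: 4.83
tcp_pos: [0.5669, -0.2592, 0.0676]
orientation: [-0.001, 0.712, 0.702, -0.0]
wrist_force: [0.6, -0.7, -0.9]
clock: 5.25
tcp_pos: [0.568, -0.26, 0.0695]
orientation: [0.001, 0.712, 0.702, 0.0]
wrist_force: [-0.1, -0.0, 5.0]
finger_gap: 0.0441
grip_force: 40.3
clock: 5.67
tcp_pos: [0.568, -0.26, 0.0695]
orientation: [0.001, 0.712, 0.702, 0.0]
wrist_force: [-0.3, 0.6, 6.4]
finger_gap: 0.0439
grip_force: 40.5
now [ 0.568  -0.26    0.0695] heading -0.014 turn 0.008 shift in present tool axes cm [ -0.02   0.1  -13.05] F [-0.3  0.6  6.4] gap 0.0439 t 5.67
```

```bash
python3 -m inch '[0,0,-1.5,0,0,0,-2.5,0,0,0,-3,0,0,0,-3,0,0,0,-2.5,0]' - 50 | head -2
python3 -m inch '[2,0.4,0,0,3,0.4,0,0,3,0.5,0,0,3,0.5,0,0,3,0.5,0,0]' | head -2
python3 -m inch '[3,0.5,0,0,3,0.5,0,0,3,0.4,0,0,2.5,0.2,0,0.008,1.7,0.2,0,0]' | head -2
python3 -m inch '[0,0,0.5,0,0,0,1,0,0,0,1,0,0,0,0.5,0,0,0,0,0]'
python3 - <<'E'
from h import *
plan([.6125,.013,.0735],-.021)
E
```

```text
clock: 6.08
tcp_pos: [0.5673, -0.2596, 0.1952]
clock: 6.5
tcp_pos: [0.5921, -0.1187, 0.1932]
clock: 6.92
tcp_pos: [0.6119, 0.0145, 0.1931]
clock: 7.33
tcp_pos: [0.6108, 0.0108, 0.1608]
orientation: [-0.002, 0.715, 0.699, -0.001]
wrist_force: [0.5, -0.2, -0.7]
finger_gap: 0.0442
grip_force: 51.1
now [0.6108 0.0108 0.1608] heading -0.0237 turn -0.0027 shift in present tool axes cm [0.22 0.2  8.73] F [ 0.5 -0.2 -0.7] gap 0.0442 t 7.33
```

```bash
python3 -m inch '[-0.1,0.2,1,0,0,0,2,0,0,0,2,0,0,0,1.7,0,0,0,0.9,0]' | sed -n '2p;4p'
python3 -m inch '[0,0,0.3,0,0,0,0.2,0,0,0,0.2,0,0,0,0.2,0,0,0,0,0]' | sed -n '2p;4p'
python3 - <<'E'
from h import *
plan([.6125,.010,.0735],-.021)
E
```

```text
tcp_pos: [0.6131, 0.0102, 0.0847]
wrist_force: [0.0, 0.4, -1.0]
tcp_pos: [0.6147, 0.0107, 0.0789]
wrist_force: [-0.2, -0.0, -0.6]
now [0.6147 0.0107 0.0789] heading -0.022 turn -0.001 shift in present tool axes cm [-0.08 -0.22  0.54] F [-0.2 -0.  -0.6] gap 0.0441 t 8.17
```

```bash
python3 -m inch '[0,-0.1,0.2,0,0,-0.1,0.2,0,0,0,0.1,0,0,0,0.1,0,0,0,0,0]' | sed -n '2p;4p'
python3 -m inch '[0,0,0.1,0,0,0,0,0,0,0,0,0,0,0,0,0,0,0,0,0]' | sed -n '2p;4p'
E=1
```

```text
tcp_pos: [0.6121, 0.0109, 0.0735]
wrist_force: [-1.8, 0.1, 7.3]
tcp_pos: [0.6121, 0.0109, 0.0734]
wrist_force: [-4.0, 0.7, 12.9]
```

```bash
python3 -m inch '[0,0,-0.1,0,0.2,0,0,0,0.2,0,0,0,0.1,0,0,0,0,0,0,0]' | sed -n '2p;4p'
python3 -m inch '[0.1,0,0,0,0,0,0,0,0.1,0,0,0,0,0,0,0,0,0,0,0]' | sed -n '2p;4p'
python3 -m inch '[0.1,0,0,0,0,0,0,0,0.1,0,0,0,0,0,0,0,0,0,0,0]' | sed -n '2p;4p'
```

```text
tcp_pos: [0.6134, 0.0154, 0.0736]
wrist_force: [0.6, -1.4, 6.5]
tcp_pos: [0.6135, 0.0165, 0.0736]
wrist_force: [-1.0, -4.0, 6.3]
tcp_pos: [0.6136, 0.0172, 0.0736]
wrist_force: [0.1, -7.7, 6.4]
```

```bash
python3 -m inch '[0.1,0,0,0,0,0,0,0,0.1,0,0,0,0,0,0,0,0,0,0,0]' | sed -n '2p;4p'
python3 -m inch '[0.1,0,0,0,0,0,0,0,0.1,0,0,0,0,0,0,0,0,0,0,0]' | sed -n '2p;4p'
python3 -m inch '[0.1,0,0,0,0,0,0,0,0.1,0,0,0,0,0,0,0,0,0,0,0]' | sed -n '2p;4p'
```

```text
tcp_pos: [0.6136, 0.0176, 0.0736]
wrist_force: [-1.3, -12.7, 6.3]
tcp_pos: [0.6138, 0.0197, 0.0735]
wrist_force: [-1.4, -12.2, 5.4]
tcp_pos: [0.6139, 0.0216, 0.0734]
wrist_force: [-0.8, -11.5, 5.1]
```

Run:
```python
from h import *
im=eyes.read_camera("side");a=cv2.resize(im[170:270,200:300,::-1],(400,400),interpolation=cv2.INTER_CUBIC)
b=cv2.resize(eyes.read_camera("wrist")[:,100:420,::-1],(333,400),interpolation=cv2.INTER_CUBIC)
cv2.imwrite("pics/w3.png",np.hstack([a,b]))
```

```text
(no output)
```

View pics/w3.png

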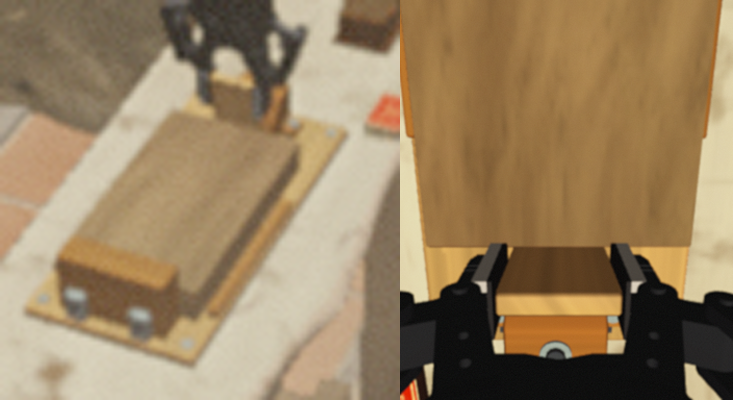

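The left picture shows the spacer held at the gap. The wrist view shows the board end along row ~245, the spacer's face below it and its top band at rows 293–315. I'll measure the tilt and the board position from that.

Run:
```python
from h import *
w=eyes.camera_info("wrist");im=eyes.read_camera("wrist");print(get_state()["tcp_pos"].round(4))
for c in (195,245,300): print(c,[(r,int(im[r,c-2:c+3,0].mean())) for r in range(225,312)])
for z,rs in ((.047,(234,235,236)),(.097,(282,302))): print(z,[ray(w,(245,r),z)[1].round(4) for r in rs])
```

```text
[0.6139 0.0216 0.0734]
195 [(225, 141), (226, 141), (227, 141), (228, 142), (229, 142), (230, 142), (231, 141), (232, 133), (233, 108), (234, 81), (235, 67), (236, 63), (237, 62), (238, 57), (239, 50), (240, 45), (241, 38), (242, 33), (243, 27), (244, 25), (245, 20), (246, 18), (247, 14), (248, 13), (249, 13), (250, 12), (251, 13), (252, 13), (253, 13), (254, 13), (255, 13), (256, 13), (257, 12), (258, 14), (259, 14), (260, 13), (261, 14), (262, 14), (263, 13), (264, 16), (265, 17), (266, 22), (267, 27), (268, 31), (269, 35), (270, 40), (271, 47), (272, 53), (273, 60), (274, 64), (275, 68), (276, 73), (277, 78), (278, 80), (279, 82), (280, 89), (281, 105), (282, 126), (283, 151), (284, 175), (285, 194), (286, 205), (287, 208), (288, 207), (289, 206), (290, 205), (291, 205), (292, 204), (293, 204), (294, 202), (295, 202), (296, 201), (297, 199), (298, 198), (299, 199), (300, 193), (301, 173), (302, 129), (303, 81), (304, 60), (305, 64), (306, 75), (307, 87), (308, 97), (309, 110), (310, 125), (311, 137)]
245 [(225, 149), (226, 149), (227, 149), (228, 149), (229, 148), (230, 148), (231
[... 1353 characters left out ...]
 82), (262, 83), (263, 84), (264, 84), (265, 83), (266, 84), (267, 84), (268, 83), (269, 84), (270, 84), (271, 83), (272, 83), (273, 83), (274, 83), (275, 84), (276, 83), (277, 83), (278, 81), (279, 82), (280, 90), (281, 109), (282, 133), (283, 156), (284, 180), (285, 201), (286, 214), (287, 217), (288, 218), (289, 219), (290, 220), (291, 221), (292, 222), (293, 222), (294, 223), (295, 223), (296, 223), (297, 223), (298, 222), (299, 223), (300, 221), (301, 208), (302, 177), (303, 150), (304, 148), (305, 152), (306, 152), (307, 153), (308, 155), (309, 159), (310, 165), (311, 166)]
0.047 [np.float64(0.0234), np.float64(0.0229), np.float64(0.0224)]
0.097 [np.float64(0.0256), np.float64(0.0174)]
```

```bash
python3 -m inch '[-0.1,0,0,0,-0.1,0,0,0,-0.1,0,0,0,0,0,0,0,0,0,0,0]' | sed -n '2p;4p'
python3 -m inch '[0,0,0,0,0,0,0,0,0,0,0,0,0,0,0,0,0,0,0,0]' 1 | sed -n '2p;4p;5p'
python3 -m inch '[0,0,-1,0,0,0,-3,0,0,0,-4,0,0,0,-3,0,0,0,-1.5,0]' | sed -n '2p;4p'
python3 -m inch '[0,0,0,0,0,0,0,0,0,0,0,0,0,0,0,0,0,0,0,0]' | sed -n '2p;4p'
python3 - <<'E'
from h import *
w=eyes.camera_info("wrist");im=eyes.read_camera("wrist")
cv2.imwrite("pics/w4.png",cv2.resize(im[:,100:420,::-1],None,fx=1.5,fy=1.5,interpolation=cv2.INTER_CUBIC))
import pickle;pickle.dump((w,im),open("w4.pkl","wb"))
plan([.5676,-.2399,.2],-.012)
E
```

```text
tcp_pos: [0.6138, 0.0212, 0.0732]
wrist_force: [0.7, -6.2, 3.7]
tcp_pos: [0.6122, 0.0233, 0.0719]
wrist_force: [-0.8, 0.1, -0.3]
finger_gap: 0.0854
tcp_pos: [0.6142, 0.0229, 0.2029]
wrist_force: [1.1, 0.1, 0.6]
tcp_pos: [0.6115, 0.023, 0.1956]
wrist_force: [0.6, 0.1, 0.6]
now [0.6116 0.0229 0.1958] heading -0.022 turn -0.01 shift in present tool axes cm [-26.37  -3.83  -0.42] F [ 0.5 -0.2 -1.1] gap 0.0854 t 13.37
```

View pics/w4.png

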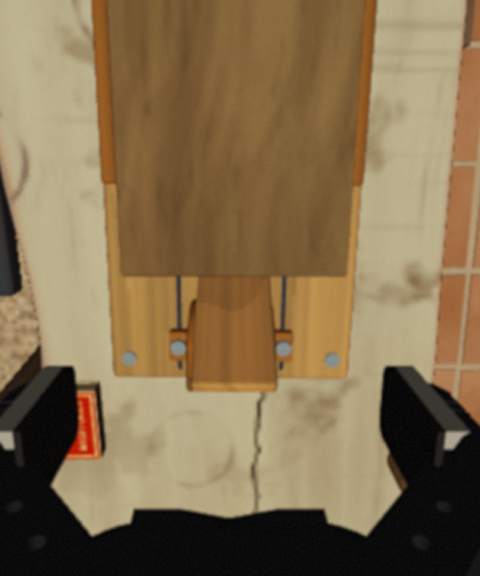

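The spacer's face runs from row 276 to 382 and its top band covers 382–391. It seems to be leaning back onto the heel, so I'll check.

Run:
```python
from h import *
import pickle;w,im=pickle.load(open("w4.pkl","rb"))
q=lambda u,v:((u+.5)/1.5-.5+100,(v+.5)/1.5-.5)
for z in (.085,.090,.095,.097): print(z,ray(w,q(230,382),z).round(4),ray(w,q(230,391),z).round(4),(ray(w,q(276,382),z)-ray(w,q(190,382),z))[0].round(4))
print("board end",ray(w,q(235,276),.047))
print("upright would be",(proj(w,[[.613,.0205,.097],[.613,.0115,.097],[.613,.0205,.047]])-[100,0])*1.5)
```

```text
0.085 [ 0.6109 -0.0263  0.085 ] [ 0.6108 -0.0315  0.085 ] 0.045
0.09 [ 0.611  -0.0239  0.09  ] [ 0.6109 -0.029   0.09  ] 0.0441
0.095 [ 0.6111 -0.0216  0.095 ] [ 0.6109 -0.0265  0.095 ] 0.0432
0.097 [ 0.6111 -0.0206  0.097 ] [ 0.611  -0.0255  0.097 ] 0.0428
board end [0.61483367 0.02156686 0.047     ]
upright would be [[231.84882615 302.43993369]
 [232.24643471 320.3747395 ]
 [231.58341878 277.63228376]]
```

The spacer leans about 30° onto the heel. I'll regrip it near the top and swing it back upright.

```bash
python3 -m inch '[-1.5,0,1,0,-1.6,0,2,0,-1.6,0,3,0,0,0,3,0,0,0,0.5,0]' | sed -n '2p;4p'
python3 -m inch '[0,0,0,0,0,0,0,0,0,0,0,0,0,0,0,0,0,0,0,0]' | sed -n '2p;4p'
python3 - <<'E'
from h import *
plan([.611,-.0242,.0725],-.022)
E
```

```text
tcp_pos: [0.6074, -0.0252, 0.096]
wrist_force: [-1.8, -0.3, -0.7]
tcp_pos: [0.6126, -0.024, 0.1041]
wrist_force: [-1.0, -0.0, 1.1]
now [ 0.6126 -0.024   0.1041] heading -0.0214 turn 0.0006 shift in present tool axes cm [-0.02 -0.17  3.16] F [-1.  -0.   1.1] gap 0.0855 t 14.2
```

```bash
python3 -m inch '[0,-0.1,0.8,0,0,0,0.8,0,0,0,0.7,0,0,0,0.7,0,0,0,0,0]' | sed -n '2p;4p'
python3 -m inch '[0,0,0,0,0,0,0,0,0,0,0,0,0,0,0,0,0,0,0,0]' | sed -n '2p;4p'
python3 -m inch '[0,0,0,0,0,0,0,0,0,0,0,0,0,0,0,0,0,0,0,0]' -1 20 | sed -n '2p;4,6p'
python3 -m inch '[0,0,0,0,0,0,0,0,0,0,0,0,0,0,0,0,0,0,0,0]' | sed -n '2p;4,6p'
```

```text
tcp_pos: [0.6089, -0.0238, 0.0699]
wrist_force: [0.2, 0.2, -1.1]
tcp_pos: [0.6107, -0.0242, 0.0727]
wrist_force: [-0.4, -0.3, -0.1]
tcp_pos: [0.6105, -0.0241, 0.0724]
wrist_force: [1.3, -0.0, 1.0]
finger_gap: 0.0444
grip_force: 25.6
tcp_pos: [0.6105, -0.0241, 0.0724]
wrist_force: [-0.5, 0.8, 1.3]
finger_gap: 0.0445
grip_force: 25.6
```

```bash
python3 -m inch '[0.3,0,-0.12,0,0.3,0,-0.12,0,0.3,0,-0.1,0,0.3,0,-0.1,0,0,0,0,0]' | sed -n '2p;4p'
python3 -m inch '[0.3,0,-0.1,0,0.3,0,-0.08,0,0.3,0,-0.05,0,0.3,0,-0.05,0,0,0,0,0]' | sed -n '2p;4p'
python3 -m inch '[0.3,0,-0.03,0,0.3,0,0,0,0.2,0,0,0,0,0,0,0,0,0,0,0]' | sed -n '2p;4p'
```

```text
tcp_pos: [0.6111, -0.0122, 0.0773]
wrist_force: [0.3, -3.7, 1.3]
tcp_pos: [0.611, 0.0006, 0.0796]
wrist_force: [-0.2, -2.5, 2.2]
tcp_pos: [0.6111, 0.0083, 0.0799]
wrist_force: [-0.1, -3.3, 3.0]
```

```bash
python3 -m inch '[0.2,0,0,0,0.2,0,0,0,0.2,0,0,0,0,0,0,0,0,0,0,0]' | sed -n '2p;4p'
cat >> h.py <<'E'
def tilt():
    s=get_state();w=eyes.camera_info("wrist");im=eyes.read_camera("wrist")
    print("tcp",s["tcp_pos"].round(4),"F",s["wrist_force"].round(1))
    col=cv2.GaussianBlur(im[:,:,0],(5,3),0)[:,235:256].mean(1).astype(float); g=np.gradient(col)
    idx=[r for r in range(200,330) if abs(g[r])>9 and abs(g[r])==max(abs(g[max(0,r-2):r+3]))]
    for r in idx: print(r,round(g[r]),"y@.047",ray(w,(245,r),.047)[1].round(4),"y@.097",ray(w,(245,r),.097)[1].round(4))
E
python3 -c "
from h import *
tilt()"
```

```text
tcp_pos: [0.6114, 0.0141, 0.08]
wrist_force: [-0.8, -3.3, 5.0]
tcp [0.6114 0.0141 0.08  ] F [-0.8 -3.3  5. ]
218 -18 y@.047 0.0224 y@.097 0.0398
282 20 y@.047 -0.0146 y@.097 0.0141
298 -14 y@.047 -0.0245 y@.097 0.0072
307 -9 y@.047 -0.0301 y@.097 0.0032
314 -15 y@.047 -0.0346 y@.097 0.0001
```

```bash
python3 -m inch '[0.2,0,0,0,0.1,0,0,0,0.1,0,0,0,0,0,0,0,0,0,0,0]' | sed -n '2p;4p'
python3 -c "
from h import *
tilt()"
```

```text
tcp_pos: [0.6115, 0.018, 0.0798]
wrist_force: [-0.5, -2.3, 4.4]
tcp [0.6115 0.018  0.0798] F [-0.5 -2.3  4.4]
226 -18 y@.047 0.022 y@.097 0.0407
282 22 y@.047 -0.0105 y@.097 0.0181
299 -15 y@.047 -0.021 y@.097 0.0108
313 -9 y@.047 -0.0299 y@.097 0.0046
314 -9 y@.047 -0.0306 y@.097 0.0042
321 -16 y@.047 -0.0351 y@.097 0.001
```

```bash
python3 -m inch '[0.1,0,0,0,0.1,0,0,0,0,0,0,0,0,0,0,0,0,0,0,0]' | sed -n '2p;4p'
python3 -m inch '[0.1,0,0,0,0,0,0,0,0,0,0,0,0,0,0,0,0,0,0,0]' | sed -n '2p;4p'
python3 -c "
from h import *
tilt()"
```

```text
tcp_pos: [0.6114, 0.02, 0.0797]
wrist_force: [-0.0, -2.1, 2.8]
tcp_pos: [0.6114, 0.0205, 0.0796]
wrist_force: [0.9, -5.0, 1.6]
tcp [0.6114 0.0205 0.0796] F [ 0.9 -5.   1.6]
230 -19 y@.047 0.0223 y@.097 0.0418
282 23 y@.047 -0.008 y@.097 0.0207
299 -18 y@.047 -0.0185 y@.097 0.0134
318 -9 y@.047 -0.0306 y@.097 0.005
325 -14 y@.047 -0.0352 y@.097 0.0018
```

```bash
python3 -m inch '[0,0,0.1,0,0,0,0.1,0,0,0,0.1,0,0,0,0,0,0,0,0,0]' | sed -n '2p;4p'
python3 -c "
from h import *
tilt()"
python3 -m inch '[0,0,-0.15,0,0,0,0,0,0,0,0,0,0,0,0,0,0,0,0,0]' | sed -n '2p;4p'
python3 -m inch '[0,0,0,0,0,0,0,0,0,0,0,0,0,0,0,0,0,0,0,0]' 1 | sed -n '2p;4p'
python3 -c "
from h import *
tilt()"
```

```text
tcp_pos: [0.6115, 0.0205, 0.0795]
wrist_force: [-4.5, -4.3, 18.6]
tcp [0.6115 0.0205 0.0795] F [-4.5 -4.3 18.6]
230 -20 y@.047 0.0223 y@.097 0.0418
282 23 y@.047 -0.0079 y@.097 0.0208
299 -18 y@.047 -0.0184 y@.097 0.0135
318 -10 y@.047 -0.0305 y@.097 0.0051
325 -15 y@.047 -0.0351 y@.097 0.0019
tcp_pos: [0.6114, 0.0205, 0.0795]
wrist_force: [-3.0, -5.1, 10.5]
tcp_pos: [0.6111, 0.0214, 0.0777]
wrist_force: [-0.4, 0.2, -0.2]
tcp [0.6111 0.0214 0.0777] F [-0.4  0.2 -0.2]
233 -18 y@.047 0.0222 y@.097 0.0422
288 22 y@.047 -0.0096 y@.097 0.0201
305 -17 y@.047 -0.0201 y@.097 0.0129
329 -13 y@.047 -0.0354 y@.097 0.0023
```

```bash
python3 -m inch '[0,0,-1,0,0,0,-3,0,0,0,-4,0,0,0,-3,0,0,0,-1,0]' | sed -n '2p;4p'
python3 -m inch '[-2,-0.4,0,-0.01,-3,-0.4,0,0,-3,-0.4,0,0,-3,-0.5,0,0,-3,-0.5,0,0]' | sed -n '2p;4p'
python3 -m inch '[-3,-0.5,0,0,-3,-0.5,0,0,-3,-0.4,0,0,-2,-0.2,0,0,-1.3,0,0,0]' | sed -n '2p;4p'
python3 -m inch '[0,0,2,0,0,0,3,0,0,0,2,0,0,0,0.5,0,0,0,0,0]' | sed -n '2p;4p'
python3 -m inch '[0,0,0,0,0,0,0,0,0,0,0,0,0,0,0,0,0,0,0,0]' | sed -n '2p;4p'
python3 -c "
from h import *
plan([.5676,-.2399,.07],-.012)"
```

```text
tcp_pos: [0.6138, 0.0208, 0.2047]
wrist_force: [1.0, 0.5, 1.3]
tcp_pos: [0.5871, -0.1198, 0.1985]
wrist_force: [0.8, -0.1, 0.1]
tcp_pos: [0.5694, -0.2439, 0.1983]
wrist_force: [0.5, -0.1, -0.5]
tcp_pos: [0.5689, -0.2404, 0.1214]
wrist_force: [0.0, 0.6, -0.0]
tcp_pos: [0.5706, -0.2418, 0.1244]
wrist_force: [0.6, -0.5, 0.3]
now [ 0.5706 -0.2418  0.1244] heading -0.0119 turn 0.0001 shift in present tool axes cm [ 0.19 -0.31  5.43] F [ 0.6 -0.5  0.3] gap 0.0852 t 22.37
```

```bash
python3 -m inch '[0.2,-0.2,1.5,0,0,0,1.5,0,0,0,1.3,0,0,0,1.1,0,0,0,0,0]' | sed -n '2p;4p'
python3 -m inch '[0,0,0,0,0,0,0,0,0,0,0,0,0,0,0,0,0,0,0,0]' | sed -n '2p;4p'
python3 -m inch '[0,0,0,0,0,0,0,0,0,0,0,0,0,0,0,0,0,0,0,0]' -1 60 | sed -n '2p;4,6p'
python3 -m inch '[0,0,0,0,0,0,0,0,0,0,0,0,0,0,0,0,0,0,0,0]' | sed -n '2p;4,6p'
python3 -m inch '[0,0,-1.5,0,0,0,-2.5,0,0,0,-3,0,0,0,-3,0,0,0,-2.5,0]' | sed -n '2p;4,6p'
python3 -c "
from h import *
tilt()
plan([.612,.0005,.2],-.022)"
```

```text
tcp_pos: [0.5667, -0.2388, 0.067]
wrist_force: [0.2, -0.2, 1.2]
tcp_pos: [0.5685, -0.2398, 0.07]
wrist_force: [0.8, -0.4, -0.5]
tcp_pos: [0.5682, -0.2396, 0.0695]
wrist_force: [-1.0, 0.6, 1.8]
finger_gap: 0.0441
grip_force: 60.8
tcp_pos: [0.5682, -0.2396, 0.0695]
wrist_force: [-0.2, 0.2, 4.6]
finger_gap: 0.0437
grip_force: 61.0
tcp_pos: [0.5682, -0.2396, 0.1957]
wrist_force: [1.4, -0.3, -0.8]
finger_gap: 0.0438
grip_force: 61.0
tcp [ 0.5682 -0.2396  0.1957] F [ 1.4 -0.3 -0.8]
268 20 y@.047 -0.3204 y@.097 -0.2942
286 -13 y@.047 -0.3389 y@.097 -0.3095
289 11 y@.047 -0.342 y@.097 -0.312
now [ 0.5702 -0.2407  0.2012] heading -0.0119 turn 0.0101 shift in present tool axes cm [24.17  3.89  0.05] F [ 1.8 -0.9  3. ] gap 0.0439 t 24.5
```

Run:
```python
from h import *
import pickle
w,im=pickle.load(open("w1.pkl","rb"))
print("heel foot",ray(w,(257,209.8),.012),"heel back",ray(w,(257,261.8),.056)+[0,.045,0], "z28 row of kink?",[ray(w,(257,r),.028)[1].round(4) for r in (212,213,214)])
w=eyes.camera_info("wrist");im=eyes.read_camera("wrist");s=get_state()["tcp_pos"];print(s.round(4))
for c in (215,245,275): print([(r,int(im[r,c-3:c+4,0].mean())) for r in range(262,296)])
for r in (268,286): print(r,(ray(w,(245,r),s[2]+.0235)-s)[1].round(4))
```

```text
heel foot [ 0.61175874 -0.00227823  0.012     ] heel back [ 0.61049353 -0.00097049  0.056     ] z28 row of kink? [np.float64(0.0003), np.float64(-0.0008), np.float64(-0.002)]
[ 0.5704 -0.2408  0.199 ]
[(262, 78), (263, 78), (264, 78), (265, 85), (266, 100), (267, 120), (268, 142), (269, 163), (270, 182), (271, 194), (272, 198), (273, 197), (274, 197), (275, 198), (276, 199), (277, 199), (278, 199), (279, 199), (280, 199), (281, 198), (282, 198), (283, 198), (284, 197), (285, 194), (286, 180), (287, 161), (288, 169), (289, 185), (290, 190), (291, 190), (292, 190), (293, 190), (294, 190), (295, 192)]
[(262, 75), (263, 75), (264, 76), (265, 82), (266, 96), (267, 115), (268, 136), (269, 155), (270, 173), (271, 183), (272, 185), (273, 185), (274, 184), (275, 184), (276, 185), (277, 185), (278, 186), (279, 187), (280, 187), (281, 189), (282, 190), (283, 192), (284, 194), (285, 193), (286, 178), (287, 159), (288, 168), (289, 185), (290, 190), (291, 190), (292, 190), (293, 190), (294, 190), (295, 190)]
[(262, 81), (263, 80), (264, 81), (265, 89), (266, 107), (267, 128), (268, 150), (269, 171), (270, 190), (271, 200), (272, 203), (273, 202), (274, 201), (275, 201), (276, 201), (277, 201), (278, 201), (279, 201), (280, 201), (281, 201), (282, 201), (283, 202), (284, 203), (285, 200), (286, 184), (287, 164), (288, 175), (289, 190), (290, 194), (291, 194), (292, 193), (293, 193), (294, 193), (295, 193)]
268 0.0083
286 0.001
```

```bash
python3 -m inch '[2,0.4,0,0,3,0.4,0,0,3,0.5,0,0,3,0.5,0,0,3,0.5,0,0]' | sed -n '2p;4p'
python3 -m inch '[3,0.5,0,0,3,0.5,0,0,2.5,0.3,0,0,1.3,0.2,0,0.01,0.3,0,0,0]' | sed -n '2p;4p'
python3 -m inch '[0,0,0.5,0,0,0,1,0,0,0,1,0,0,0,0.7,0,0,0,0,0]' | sed -n '2p;4p'
python3 -m inch '[0,0,0,0,0,0,0,0,0,0,0,0,0,0,0,0,0,0,0,0]' | sed -n '2p;4p'
python3 -c "
from h import *
plan([.612,-.0003,.0735],-.022)"
```

```text
tcp_pos: [0.5923, -0.0986, 0.1927]
wrist_force: [-0.1, -0.4, -0.6]
tcp_pos: [0.6086, 0.0037, 0.1927]
wrist_force: [-0.5, -0.2, -0.0]
tcp_pos: [0.6074, -0.0, 0.1594]
wrist_force: [-0.6, 0.3, -0.9]
tcp_pos: [0.6093, 0.0009, 0.1628]
wrist_force: [0.2, 0.5, -0.4]
now [0.6093 0.0009 0.1628] heading -0.022 turn -0.0 shift in present tool axes cm [-0.11  0.26  8.93] F [ 0.2  0.5 -0.4] gap 0.0439 t 26.22
```

```bash
python3 -m inch '[-0.1,0.2,1,0,0,0,1.5,0,0,0,1.5,0,0,0,0.6,0,0,0,0,0]' | sed -n '2p;4p'
python3 -m inch '[0,0,0,0,0,0,0,0,0,0,0,0,0,0,0,0,0,0,0,0]' | sed -n '2p;4p'
python3 -c "
from h import *
tilt()
plan([.612,-.0003,.0735],-.022)"
```

```text
tcp_pos: [0.6096, 0.0001, 0.114]
wrist_force: [0.0, 0.6, -0.6]
tcp_pos: [0.6114, -0.0002, 0.117]
wrist_force: [-0.1, 0.7, -0.2]
tcp [ 6.114e-01 -2.000e-04  1.170e-01] F [-0.1  0.7 -0.2]
203 27 y@.047 0.0051 y@.097 0.0201
218 -38 y@.047 -0.0048 y@.097 0.0126
268 21 y@.047 -0.0398 y@.097 -0.0136
288 11 y@.047 -0.0546 y@.097 -0.0248
now [ 6.113e-01 -1.000e-04  1.169e-01] heading -0.022 turn 0.0 shift in present tool axes cm [-0.02  0.06  4.34] F [ 0.2 -0.8  0.4] gap 0.044 t 27.1
```

```bash
python3 -m inch '[0,0,0.8,0,0,0,0.8,0,0,0,0.8,0,0,0,0.6,0,0,0,0,0]' | sed -n '2p;4p'
python3 -m inch '[0,0,0.4,0,0,0,0.4,0,0,0,0.2,0,0,0,0,0,0,0,0,0]' | sed -n '2p;4p'
python3 -m inch '[0,0,0.2,0,0,0,0.1,0,0,0,0.1,0,0,0,0,0,0,0,0,0]' | sed -n '2p;4p'
python3 -c "
from h import *
tilt()"
```

```text
tcp_pos: [0.6095, 0.0001, 0.0839]
wrist_force: [-0.1, -0.6, -0.4]
tcp_pos: [0.611, -0.0001, 0.0763]
wrist_force: [0.1, 0.9, -0.8]
tcp_pos: [0.6112, -0.0001, 0.0735]
wrist_force: [-2.0, 0.6, 5.7]
tcp [ 6.112e-01 -1.000e-04  7.350e-02] F [-2.   0.6  5.7]
238 22 y@.047 -0.0003 y@.097 0.0206
259 -37 y@.047 -0.0119 y@.097 0.0126
267 21 y@.047 -0.0164 y@.097 0.0095
286 -18 y@.047 -0.0275 y@.097 0.002
297 -16 y@.047 -0.034 y@.097 -0.0025
316 12 y@.047 -0.0456 y@.097 -0.0105
327 19 y@.047 -0.0525 y@.097 -0.0152
```

```bash
python3 -m inch '[0,0,0,0,0,0,0,0,0,0,0,0,0,0,0,0,0,0,0,0]' 1 | sed -n '2p;4p'
python3 -c "
from h import *
tilt()"
python3 -m inch '[0,0,-1,0,0,0,-3,0,0,0,-4,0,0,0,-3,0,0,0,-2,0]' | sed -n '2p;4p'
python3 -m inch '[0,0,0,0,0,0,0,0,0,0,0,0,0,0,0,0,0,0,0,0]' | sed -n '2p;4p'
python3 -c "
from h import *
tilt()
plan([.5696,-.2968,.2],-.012)"
```

```text
tcp_pos: [0.6109, -0.0001, 0.0721]
wrist_force: [-0.6, -0.0, -0.4]
tcp [ 6.109e-01 -1.000e-04  7.210e-02] F [-0.6 -0.  -0.4]
240 21 y@.047 -0.0007 y@.097 0.0204
260 -33 y@.047 -0.0117 y@.097 0.013
270 21 y@.047 -0.0174 y@.097 0.0091
288 -18 y@.047 -0.0278 y@.097 0.002
299 -15 y@.047 -0.0343 y@.097 -0.0024
318 11 y@.047 -0.0458 y@.097 -0.0103
328 20 y@.047 -0.052 y@.097 -0.0145
tcp_pos: [0.6122, -0.0002, 0.2069]
wrist_force: [0.6, 0.5, -0.4]
tcp_pos: [0.6101, 0.0, 0.2007]
wrist_force: [0.5, 0.5, 0.1]
tcp [0.6101 0.     0.2007] F [0.5 0.5 0.1]
235 21 y@.047 -0.0502 y@.097 -0.0299
now [ 0.6102 -0.      0.2008] heading -0.022 turn -0.01 shift in present tool axes cm [-29.76  -3.41   0.08] F [ 0.7 -0.3 -0.2] gap 0.0854 t 29.75
```

```bash
sed -i 's/range(200,330)/range(130,330)/' h.py
python3 -c "
from h import *
tilt()"
python3 -m inch '[-2,-0.3,0,-0.01,-3,-0.3,0,0,-3,-0.3,0,0,-3,-0.4,0,0,-3,-0.4,0,0]' | sed -n '2p;4p'
python3 -m inch '[-3,-0.4,0,0,-3,-0.4,0,0,-3,-0.4,0,0,-3,-0.3,0,0,-3,-0.2,0,0]' | sed -n '2p;4p'
python3 -m inch '[-0.8,0,1,0,0,0,2,0,0,0,3,0,0,0,1.5,0,0,0,0,0]' | sed -n '2p;4p'
python3 -m inch '[0,0,0,0,0,0,0,0,0,0,0,0,0,0,0,0,0,0,0,0]' | sed -n '2p;4p'
python3 -c "
from h import *
plan([.5696,-.2962,.06],-.012)"
```

```text
tcp [ 0.6102 -0.      0.2008] F [ 0.7 -0.3 -0.2]
156 -14 y@.047 0.022 y@.097 0.0297
169 31 y@.047 0.0108 y@.097 0.0204
180 -34 y@.047 0.001 y@.097 0.0124
184 31 y@.047 -0.0026 y@.097 0.0094
194 -17 y@.047 -0.0116 y@.097 0.0019
235 20 y@.047 -0.0503 y@.097 -0.03
tcp_pos: [0.5916, -0.1409, 0.2016]
wrist_force: [0.1, 0.0, 0.2]
tcp_pos: [0.5725, -0.2909, 0.2016]
wrist_force: [0.4, 0.4, 0.7]
tcp_pos: [0.5705, -0.2956, 0.1219]
wrist_force: [-0.9, 0.4, -0.5]
tcp_pos: [0.5739, -0.2979, 0.1286]
wrist_force: [-0.0, 0.3, -0.2]
now [ 0.5739 -0.2979  0.1286] heading -0.0117 turn 0.0003 shift in present tool axes cm [ 0.17 -0.45  6.86] F [-0.   0.3 -0.2] gap 0.0853 t 31.47
```

```bash
python3 -m inch '[0.1,-0.3,1.5,0,0,0,2,0,0,0,1.5,0,0,0,1.2,0,0,0,0,0]' | sed -n '2p;4p'
python3 -m inch '[0,0,0,0,0,0,0,0,0,0,0,0,0,0,0,0,0,0,0,0]' | sed -n '2p;4p'
python3 -m inch '[0,0,0,0,0,0,0,0,0,0,0,0,0,0,0,0,0,0,0,0]' -1 100 | sed -n '2p;4,6p'
python3 -m inch '[0,0,0,0,0,0,0,0,0,0,0,0,0,0,0,0,0,0,0,0]' | sed -n '2p;4,6p'
python3 -m inch '[0,0,-1.5,0,0,0,-2.5,0,0,0,-3.5,0,0,0,-3.5,0,0,0,-2.5,0]' | sed -n '2p;4,6p'
python3 -m inch '[0,0,0,0,0,0,0,0,0,0,0,0,0,0,0,0,0,0,0,0]' | sed -n '2p;4p'
python3 - <<'E'
from h import *
w=eyes.camera_info("wrist");im=eyes.read_camera("wrist");s=get_state()["tcp_pos"]
cv2.imwrite("pics/w5.png",cv2.resize(im[100:,100:420,::-1],None,fx=1.5,fy=1.5))
import pickle;pickle.dump((w,im,s),open("w5.pkl","wb"))
plan([.612,-.0,.2],-.022)
E
```

```text
tcp_pos: [0.5689, -0.2956, 0.063]
wrist_force: [0.1, -0.7, -1.7]
tcp_pos: [0.5707, -0.2969, 0.0662]
wrist_force: [0.6, 1.2, 0.0]
tcp_pos: [0.5704, -0.2966, 0.0657]
wrist_force: [-1.7, 0.9, 3.0]
finger_gap: 0.044
grip_force: 101.3
tcp_pos: [0.5704, -0.2966, 0.0656]
wrist_force: [-0.8, 1.6, 5.7]
finger_gap: 0.0436
grip_force: 101.5
tcp_pos: [0.5705, -0.297, 0.2025]
wrist_force: [0.9, 0.6, -1.1]
finger_gap: 0.0436
grip_force: 102.0
tcp_pos: [0.5693, -0.296, 0.198]
wrist_force: [-0.6, -0.2, -1.2]
now [ 0.5694 -0.2961  0.1983] heading -0.0121 turn 0.0099 shift in present tool axes cm [29.66  3.9  -0.12] F [ 0.7  0.4 -1.2] gap 0.0435 t 34.02
```

View pics/w5.png

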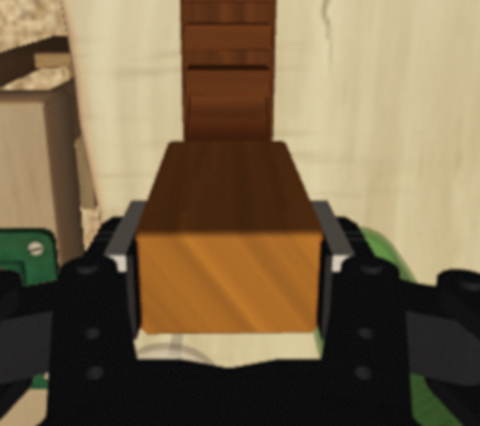

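The wedge is held square, with its upright face toward +y. Its top spans rows 233–332 of the crop.

```bash
python3 - <<'E'
from h import *
import pickle;w,im,s=pickle.load(open("w5.pkl","rb"))
for r in (255.3,321.3): print((ray(w,(253,r),s[2]+.0224)-s)[1].round(4))
E
python3 -m inch '[2,0.3,0,0,3,0.4,0,0,3,0.4,0,0,3,0.4,0,0,3,0.4,0,0]' | sed -n '2p;4p'
python3 -m inch '[3,0.4,0,0,3,0.4,0,0,3,0.4,0,0,2.5,0.3,0,0,1.5,0.2,0,0.01]' | sed -n '2p;4p'
python3 -m inch '[0,0,0,0,0,0,0,0,0,0,0,0,0,0,0,0,0,0,0,0]' | sed -n '2p;4p'
python3 -c "
from h import *
plan([.611,-.015,.14],-.022)"
```

```text
0.0137
-0.0132
tcp_pos: [0.5905, -0.1555, 0.1992]
wrist_force: [0.9, -0.9, -0.5]
tcp_pos: [0.609, -0.0241, 0.1994]
wrist_force: [0.3, -0.9, -0.7]
tcp_pos: [0.6094, -0.0282, 0.2001]
wrist_force: [-0.4, 0.3, -0.4]
now [ 0.6094 -0.0282  0.2001] heading -0.0235 turn -0.0015 shift in present tool axes cm [1.32 0.13 6.01] F [-0.4  0.3 -0.4] gap 0.0435 t 35.27
```

```bash
python3 -m inch '[1.1,0.1,1,0,0,0,2,0,0,0,2,0,0,0,1,0,0,0,0,0]' | sed -n '2p;4p'
python3 -m inch '[0,0,0,0,0,0,0,0,0,0,0,0,0,0,0,0,0,0,0,0]' | sed -n '2p;4p'
python3 -c "
from h import *
tilt()
plan([.612,-.0165,.10],-.022)"
```

```text
tcp_pos: [0.6086, -0.0156, 0.1369]
wrist_force: [-1.3, -0.2, -0.3]
tcp_pos: [0.6113, -0.0162, 0.1413]
wrist_force: [-0.6, -0.5, 0.4]
tcp [ 0.6113 -0.0162  0.1413] F [-0.6 -0.5  0.4]
145 -17 y@.047 0.0223 y@.097 0.0284
160 31 y@.047 0.0122 y@.097 0.0205
175 -36 y@.047 0.0018 y@.097 0.0124
181 32 y@.047 -0.0024 y@.097 0.0091
195 -43 y@.047 -0.0124 y@.097 0.0013
255 17 y@.047 -0.058 y@.097 -0.0342
322 16 y@.047 -0.1147 y@.097 -0.0783
now [ 0.6112 -0.0162  0.1411] heading -0.0221 turn -0.0001 shift in present tool axes cm [-0.03  0.08  4.11] F [ 0.6 -0.4 -0.7] gap 0.0435 t 36.15
```

Spacers are still upright. Now I'll lower the wedge.

```bash
python3 -m inch '[0,0,0.8,0,0,0,1,0,0,0,1,0,0,0,0.8,0,0,0,0,0]' | sed -n '2p;4p'
python3 -m inch '[0,0,0.2,0,0,0,0.2,0,0,0,0,0,0,0,0,0,0,0,0,0]' | sed -n '2p;4p'
python3 -m inch '[0.1,0,0.2,0,0.1,0,0.2,0,0,0,0,0,0,0,0,0,0,0,0,0]' | sed -n '2p;4p'
python3 -m inch '[0.1,0,0.2,0,0.1,0,0.2,0,0,0,0,0,0,0,0,0,0,0,0,0]' | sed -n '2p;4p'
```

```text
tcp_pos: [0.6088, -0.0158, 0.1012]
wrist_force: [0.4, -0.1, -1.0]
tcp_pos: [0.611, -0.0161, 0.1007]
wrist_force: [-0.3, 0.1, -0.7]
tcp_pos: [0.6107, -0.014, 0.0962]
wrist_force: [-0.8, 1.1, -0.2]
tcp_pos: [0.6108, -0.0124, 0.0921]
wrist_force: [-0.4, -1.9, -1.9]
```

```bash
python3 -m inch '[0.1,0,0.2,0,0.1,0,0.2,0,0,0,0,0,0,0,0,0,0,0,0,0]' | sed -n '2p;4p'
python3 -m inch '[0,0,0.2,0,0.05,0,0.1,0,0,0,0,0,0,0,0,0,0,0,0,0]' | sed -n '2p;4p'
python3 -m inch '[0,0,0.2,0,0.05,0,0.1,0,0,0,0,0,0,0,0,0,0,0,0,0]' | sed -n '2p;4p'
```

```text
tcp_pos: [0.6113, -0.0119, 0.0886]
wrist_force: [0.5, -6.5, 0.6]
tcp_pos: [0.6115, -0.0117, 0.0864]
wrist_force: [-0.7, -8.0, 4.3]
tcp_pos: [0.6116, -0.0115, 0.086]
wrist_force: [-6.6, -7.6, 19.4]
```

```bash
python3 -m inch '[0,0,0.1,0,0,0,0,0,0,0,0.1,0,0,0,0,0,0,0,0,0]' - 120 | sed -n '2p;4p'
python3 -m inch '[0,0,0.1,0,0,0,0,0,0,0,0.1,0,0,0,0,0,0,0,0,0]' | sed -n '2p;4p'
python3 -c "
from h import *
tilt()"
```

```text
tcp_pos: [0.6117, -0.0115, 0.086]
wrist_force: [-10.4, -7.0, 30.4]
tcp_pos: [0.6118, -0.0115, 0.0859]
wrist_force: [-13.5, -7.0, 42.9]
tcp [ 0.6118 -0.0115  0.0859] F [-13.5  -7.   42.9]
167 -17 y@.047 0.0223 y@.097 0.0319
197 24 y@.047 0.0062 y@.097 0.0206
216 -30 y@.047 -0.0043 y@.097 0.0131
220 23 y@.047 -0.0066 y@.097 0.0115
238 -40 y@.047 -0.017 y@.097 0.0042
255 18 y@.047 -0.0272 y@.097 -0.003
322 18 y@.047 -0.0702 y@.097 -0.0334
```

```bash
python3 -m inch '[0,0.05,0.1,0,0,0.05,0.1,0,0,0,0.1,0,0,0,0.1,0,0,0,0,0]' | sed -n '2p;4p'
python3 -m inch '[0,0,0.1,0,0,0,0.1,0,0,0,0,0,0,0,0,0,0,0,0,0]' | sed -n '2p;4,6p'
python3 -c "
from h import *
tilt()
im=eyes.read_camera('side');w=eyes.read_camera('wrist')
cv2.imwrite('pics/f.png',np.hstack([cv2.resize(im[180:270,195:295,::-1],(400,400),interpolation=cv2.INTER_CUBIC),cv2.resize(w[:,100:420,::-1],(360,400))]))
S=eyes.read_camera('scene');cv2.imwrite('pics/f2.png',S[:,:,::-1])"
```

```text
tcp_pos: [0.6119, -0.0114, 0.0857]
wrist_force: [-25.3, -4.5, 65.9]
tcp_pos: [0.612, -0.0113, 0.0856]
wrist_force: [-28.8, -6.2, 76.7]
finger_gap: 0.0433
grip_force: 125.8
tcp [ 0.612  -0.0113  0.0856] F [-28.8  -6.2  76.7]
168 -17 y@.047 0.0219 y@.097 0.0317
197 24 y@.047 0.0064 y@.097 0.0208
216 -29 y@.047 -0.0042 y@.097 0.0133
220 24 y@.047 -0.0064 y@.097 0.0117
239 -41 y@.047 -0.0174 y@.097 0.004
255 18 y@.047 -0.0269 y@.097 -0.0027
323 17 y@.047 -0.0706 y@.097 -0.0335
```

View pics/f.png

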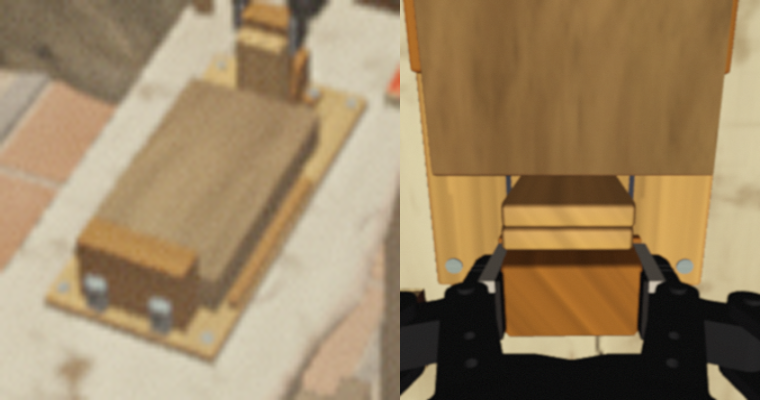

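The side view shows the board against the post. The wrist view shows both spacers upright side by side (bands at rows 205–228 and 228–248) with the wedge behind them. I'll ease the sideways load and hand in.

```bash
python3 -m inch '[0,-0.1,0,0,0,-0.1,0,0,0,0,0,0,0,0,0,0,0,0,0,0]' | sed -n '2p;4,6p'
python3 -m inch '[0,0,0,0,0,0,0,0,0,0,0,0,0,0,0,0,0,0,0,0]' | sed -n '1,2p;4,6p'
```

```text
tcp_pos: [0.6119, -0.0114, 0.0856]
wrist_force: [-23.3, -4.8, 73.2]
finger_gap: 0.0434
grip_force: 125.0
clock: 41.82
tcp_pos: [0.612, -0.0114, 0.0856]
wrist_force: [-22.9, -4.6, 73.6]
finger_gap: 0.0435
grip_force: 125.0
```

```bash
python3 -c "
from workcell import env
print(env.hand_in())"
```

```text
the job is handed in; nothing more can be done
None
```

The job is handed in: two spacers stand side by side in the gap, and the gripper still holds the wedge, pressing down at about 74 N with the board closed on the post. The first spacer fell back onto the heel on release and had to be stood upright again. It took about 42 s of the 67 s. The bottle, glass and candle were not touched.

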